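# Hold a reference cell in the photometer's light path

## Task

Seat the blue lamp head fully down on the two pegs of the photometer base, its lens facing the detector post, and let go of it. Then take the red-capped cell out of the rack, your fingers touching only its two white frosted sides, never the clear windows or the cap, and hold it upright in the middle of the light path between lamp and detector, clear windows square to the beam, touching nothing else. Finish while still holding it there, and leave the blue-capped cell and all other things where they are.

Things in the scene. Friction and masses are not known exactly. Their poses are not given: they have to be found in the camera images.
- photometer: Fixed photometer base: grey plate 200 mm along its x (the light path's direction), 90 along its y, top face 14 mm above the worktop. Origin: centre of its underside, on the worktop. White detector post (40 x 50 mm, top 98 mm above the worktop) at x = +77 mm; two steel pegs at the -x end.
- detector (a point): Front of the detector post's black receiver snout (30 mm wide), which faces the photometer's -x: at x = +51 mm, 69 mm above the worktop; axes as the photometer.
- seat (a point): Point on the plate's top face midway between the two pegs, 55 mm to -x of the photometer's centre; axes as the photometer. The seated lamp head's origin lies here, its axes along the photometer's. Pegs: tapered noses, 14 mm high, 7 mm thick at 18 mm to -x of here, 12 mm thick at 18 mm to +x (towards the detector).
- beam (a point): Middle of the light path: midway between the seated lamp head's lens and the detector snout (70 mm apart), 71 mm to +x of the seat, 69 mm above the worktop; axes as the photometer. A yellow cross on the plate marks the spot below it.
- lamp_head: Loose blue lamp head with black foot, 60 mm along its x, 44 along its y, 82 high, 250 g, standing on the worktop. Origin: centre of its underside, z up. Flat sides square to y to grip. Black lens snout on the +x face, fins on -x. Two upright sockets in the foot, 18 mm deep: 9.5 mm wide at x = -18, 14.5 mm wide at x = +18 mm.
- lamp_lens (a point): Front of the lamp head's lens (yellow, in a black snout 30 mm wide): 36 mm to +x of its axis, 55 mm above its underside; axes as the lamp head.
- rack: White cell rack, fixed: 120 mm along its x, 50 along its y, 18 high, origin at the centre of its underside. Two wells 12 mm deep (floor 6 mm above the worktop) at x = -28 and +28 mm hold the two cells with about 1.5 mm play all round; the cells' x is along the rack's x.
- red_cell: Red-capped glass cell, the one to use, in either well: upright, 24 mm along its x, 28 along its y, 67 high, 70 g. Origin: centre of its underside, z up. Faces square to y (y = +-14 mm): white frosted plates, 24 wide, 60 high from the underside. Faces square to x: clear tinted windows, 2 mm behind the plates' edges. Red cap 20 x 19 x 7 mm on top. 
- red_cell_window (a point): Centre of the red-capped cell, 30 mm above its underside, the middle of its clear windows; axes as the cell.
- red_cell_core: The parts of the red-capped cell that the fingers must not touch: its two clear windows and its cap. Origin and axes as the cell.
- blue_cell: Blue-capped glass cell, bystander in the other well: upright, 24 mm along its x, 28 along its y, 67 high, 70 g. Origin: centre of its underside, z up. Faces square to y (y = +-14 mm): white frosted plates, 24 wide, 60 high from the underside. Faces square to x: clear tinted windows, 2 mm behind the plates' edges. Blue cap 20 x 19 x 7 mm on top. 
- petri_1: Round lidded petri dish, cream filling, 60 mm wide, 15 mm high, at the back; bystander. Leave it alone.
- petri_2: Round lidded petri dish, pink filling, 60 mm wide, 15 mm high, at the front edge near the robot; bystander. Leave it alone.
- tape_roll: Roll of cream tape lying flat, 100 mm wide, 24 mm high, at the back; bystander. Leave it alone.
- usb_frame_grabber: Flat white and blue electronics box, 46 x 99 x 18 mm, at the back right; bystander. Leave it alone.
- stain_bottle: Small brown bottle with black cap, 34 mm wide, 75 mm high, at the back; bystander. Leave it alone.
- marker_red: White marker pen with red cap, 132 mm long, 14 mm high, at the front edge near the robot; bystander. Leave it alone.
- lens_tissue: Flat white and red packet of lens tissue, 100 x 64 x 8 mm, at the front edge near the robot; bystander. Leave it alone.

How it is judged (in metres and radians):
On the way, in this order (a step that is already met when the one before it is completed fails the run):
1. the lamp head sits fully down on the pegs, lens towards the detector, and is let go (horizontal distance between lamp_head and seat below 0.004 m and z of lamp_head in the frame of seat between -0.003 and 0.003 m and angle between lamp_head's own z axis and vertical below 0.05 rad and x of lamp_lens in the frame of seat above 0.03 m and angle between the x axis of lamp_head and the x axis of photometer, either way round below 0.1 rad and contact force between the fingers and lamp_head below 0.1 N), for 0.2 s.
2. the red-capped cell is lifted clear of the rack in the fingers (height (world z) of red_cell above 0.03 m and contact force between the fingers and red_cell above 2 N), for 0.2 s.
At the end, for the whole second after the job is handed in: Lamp head on its pegs (4 mm sideways, 3 mm height, 0.1 rad), lens to the detector, let go. Red-capped cell held still by the fingers, window centre within 15 mm along, 7 mm across, 10 mm in height of the beam point, square within 0.17 rad, upright within 0.14, touching neither lamp nor photometer (all of step 1 and x of red_cell_window in the frame of beam between -0.015 and 0.015 m and y of red_cell_window in the frame of beam between -0.007 and 0.007 m and z of red_cell_window in the frame of beam between -0.01 and 0.01 m and angle between the x axis of red_cell and the x axis of photometer, either way round below 0.17 rad and angle between red_cell's own z axis and vertical below 0.14 rad and contact force between the fingers and red_cell above 2 N and contact force between red_cell and photometer below 0.05 N and contact force between red_cell and lamp_head below 0.05 N and linear speed of red_cell below 0.02 m/s); the arm keeps its last pose, push and grip.
It fails at once if the fingers touch the clear windows or the cap of the red-capped cell (contact force between the fingers and red_cell_core above 0.5 N).
It fails at once if the blue-capped cell is disturbed (more than 10 mm) (distance of blue_cell from where it was at the start of the episode above 0.01 m).
It fails at once if a bystander is moved more than 30 mm (distance of any of petri_1, petri_2, tape_roll, usb_frame_grabber, stain_bottle, marker_red, lens_tissue from where it was at the start of the episode above 0.03 m).
It also fails if it takes over 58 s, if anything falls off the work surface, if the arm or the gripper's body presses on something with over 40 N, if the wrist force passes 120 N, or if a joint passes its speed limit or range.

## Robot

A 6-joint arm with a two-finger parallel gripper is mounted at the origin on a cart in front of the work surface, level with it; the furniture and walls round the work are solid. World frame = base frame: x ahead of the robot, y to its left, z up, the work surface at z = 0. Lengths are in mm, angles in rad, forces in N, time in s.
With the tool pointing down it reaches from about 275 to 750 mm from the base axis. Payload 10.2 kg.
Tool frame: the origin (TCP) lies at the very end of the fingers, on their centre line; the grasp point (between the pads) lies 19 mm behind it (arm.pinch_z is the z of the grasp point in the tool frame, in mm); z points along the fingers, y is the line along which they close (so a half turn about z gives the same grasp; the last joint's range is limited). The gripper opens to 85 mm and grips with 20 to 120 N. Pads are 22 mm wide; open, the fingers measure 114 mm over their backs; the gripper's body (76 mm by 85 mm) begins 54 mm behind the grasp point. The pads swing forward as they close: fully open they stand 13 mm farther back than shut.
Start: joints at [1.057, 0.313, 1.498, -0, 1.331, -0.223], TCP at [150.54, 502.96, 231.294] pointing down, gripper open.
Joint ranges: [-2.94, 2.94], [-0.97, 2.17], [0.19, 2.56], [-1.23, 4.37], [0.02, 3.11], [-2.88, 2.88]. Speed limits (rad/s): [2.39, 2.39, 3.01, 3.14, 3.14, 3.14].

## Interface

Orientations are given as a unit quaternion [x, y, z, w].
In Python, from rig import arm gives the robot as it stands.
- The arm moves only by the shell command python3 steer.py [OPENING], which reads ROWS from standard input. ROWS is a JSON list of rows, 1 to 5 of them, each of 6 numbers: dx, dy, dz in mm, then a rotation vector rx, ry, rz in rad; each row shifts and turns the commanded pose from where the row before left it, along the tool's axes as they then stand; what a row does not reach is not made up. A row lasts 1/10 s, in which the tool goes at most 50 mm and 0.15 rad, less where a joint would pass 70% of its speed; a pose out of reach is approached as far as the arm can. OPENING is the opening from 0.0 (shut) to 1.0 (fully open), set as the command begins (- or left out keeps the last). The fingers move at their own pace and stop on an object; the grip force is fixed at half the most. Time passes only in rows, so rows that do not move let the fingers close. It prints the time, the measured TCP pose, the force, the opening and the grip force at its end. Input that does not fit is refused with a message, and nothing moves.
- arm.state(): the state, without advancing time (a new reading comes with each control period).
- arm.snapshot(name): name is "scene" or "side" or "wrist"; returns a dict with "pixels" (384x512x3 uint8, red, green, blue), "K" (3x3 intrinsics, pixels), "extrinsics" (4x4, takes a point from camera to world coordinates). Camera axes: x right, y up, looking along -z (the intrinsics and any distortion apply to the point x, -y, -z); pixel columns grow to the right and rows downward; lengths in mm; the calibration is good to about 2 mm. A picture is of the moment at which its call begins. There is no depth.
- arm.close_job(): hands the job in; it is judged then, once.
The state is a dict: "t": time; "joints": joint angles; "dq": joint speeds; "effort": joint torques, N m; "eef_pos": TCP position; "tcp_rot": TCP orientation; "wrist_force": force on the tool from outside, world axes, zero at the start; "wrist_torque": the same for the moment, N m; "opening": opening from 0.0 (shut) to 1.0 (fully open); "gripper_force": force on a finger pad.
Only numpy, scipy, OpenCV 4.12 (cv2) and the standard library are available. Lean on these libraries where they do the work, as an engineer would, in place of code of your own. Each camera call takes 0.05 s, during which the arm holds its last target. There are 200 camera calls.

## Working session

There is one attempt and no reset: what is moved stays moved. The work goes in short steps, Python scripts to look and compute and a shell command to move; the robot and the scene stay as the last step left them, time stands still between calls to the robot, and variables do not carry over. Pictures are saved under pics/ and viewed, at most 10 in all, crops included, and the job is handed in when it is done.

```bash
ls; mkdir -p pics
python3 - <<'E'
from rig import arm
import cv2,pickle
d={}
for n in("scene","side","wrist"):
    s=arm.snapshot(n); d[n]=s; cv2.imwrite(f"pics/{n}0.png",s["pixels"][:,:,::-1])
    print(n,s["K"].tolist(),s["extrinsics"].round(3).tolist(),[k for k in s])
pickle.dump(d,open("s0.pkl","wb"))
print(arm.state())
E
```

```text
pics
rig.py
steer.py
scene [[349.6292550098252, 0.0, 256.59081958385974], [0.0, 349.6292550098252, 191.0938550578471], [0.0, 0.0, 1.0]] [[-0.851, 0.37, -0.374, 238.373], [-0.526, -0.571, 0.631, 533.224], [0.019, 0.733, 0.68, 648.832], [0.0, 0.0, 0.0, 1.0]] ['pixels', 'K', 'extrinsics']
side [[493.53104846865733, 0.0, 245.69386095103002], [0.0, 493.53104846865733, 189.46226571937427], [0.0, 0.0, 1.0]] [[0.984, 0.145, -0.101, 443.546], [-0.176, 0.851, -0.496, -649.628], [0.014, 0.506, 0.863, 1214.461], [0.0, 0.0, 0.0, 1.0]] ['pixels', 'K', 'extrinsics']
wrist [[289.2804704343146, 0.0, 255.0442914607297], [0.0, 289.2804704343146, 190.8660609848964], [0.0, 0.0, 1.0]] [[0.288, -0.91, -0.3, 72.23], [0.958, 0.273, 0.091, 525.467], [-0.001, -0.313, 0.95, 373.598], [0.0, 0.0, 0.0, 1.0]] ['pixels', 'K', 'extrinsics']
{'t': 0.15, 'joints': array([ 1.05656209e+00,  3.13355902e-01,  1.49821721e+00,  1.14851927e-05,
        1.33102350e+00, -2.23411718e-01]), 'dq': array([ 1.35372026e-03, -1.69213893e-03, -1.94089313e-03, -7.62512820e-04,
        3.21219416e-03,  3.45962921e-05]), 'effort': array([ 7.29966741e-04, -4.12372255e+01, -2.59799069e+01, -1.45649019e-04,
        3.20427542e-03, -4.94924609e-05]), 'eef_pos': array([150.46175709, 502.78773285, 230.86600179]), 'tcp_rot': array([ 1.44900695e-01,  9.89446076e-01, -4.66208618e-04, -1.86173898e-04]), 'wrist_force': array([-0.19043761, -0.23727396, -0.22163134]), 'wrist_torque': array([0.01254817, 0.0145669 , 0.00853272]), 'gripper_force': 0.0, 'opening': 1.0012237913193152}
```

View pics/scene0.png

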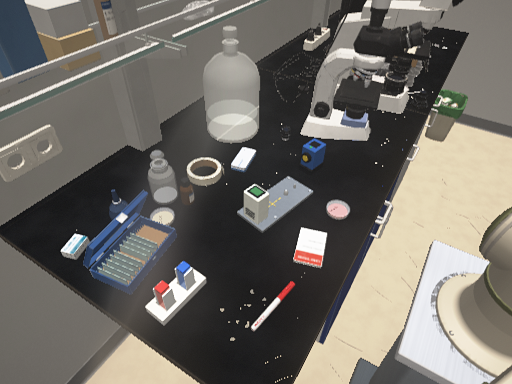

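View pics/side0.png

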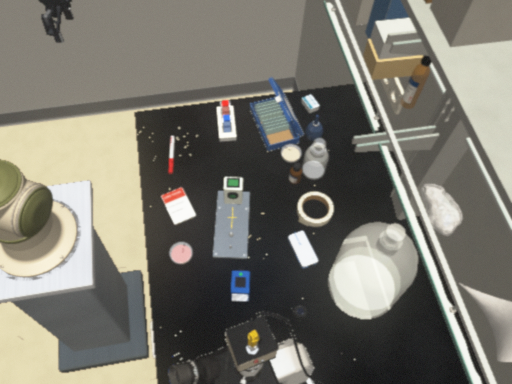

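The scene view shows the photometer at (275,203), lamp at (313,153), rack with the red cell at (163,295) and blue cell at (184,275). In the side view the photometer is at (232,222), lamp at (240,285) and rack at (227,120). I'll enlarge these.

Run:
```python
import cv2,numpy as np
a=cv2.imread("pics/side0.png");b=cv2.imread("pics/scene0.png")
def c(im,x,y,w,h,W,H): return cv2.resize(im[y:y+h,x:x+w],(W,H),interpolation=cv2.INTER_CUBIC)
# side photometer+lamp 70x135 x4.44 ; 
m=np.zeros((600,800,3),np.uint8)
m[:600,:300]=c(a,205,170,70,140,300,600)
m[:300,300:800]=c(b,230,130,100,60,500,300)
m[300:,300:800]=c(b,230,172,100,60,500,300)
cv2.imwrite("pics/z1.png",m)
m=np.zeros((600,800,3),np.uint8)
m[:600,:360]=c(a,205,92,36,60,360,600)
m[:440,360:800]=c(b,140,255,80,80,440,440)
cv2.imwrite("pics/z2.png",m)
```

```text
(no output)
```

View pics/z1.png

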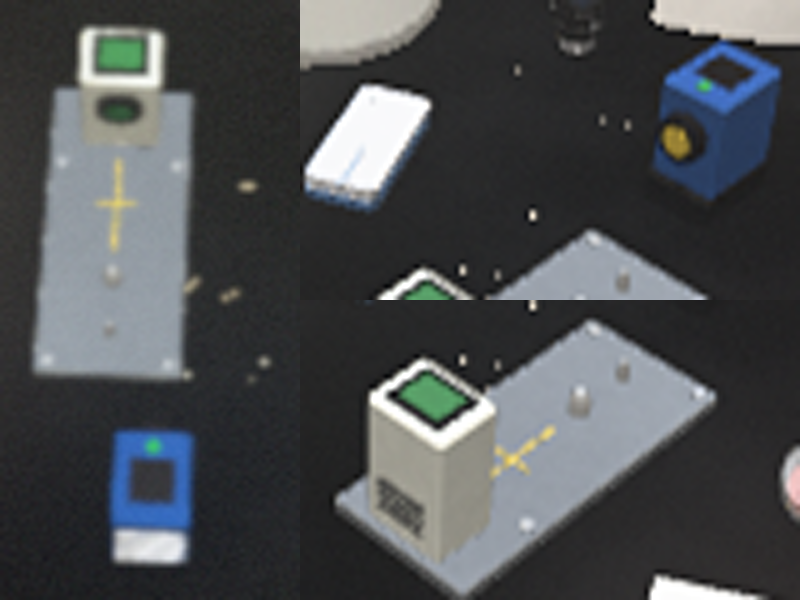

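View pics/z2.png

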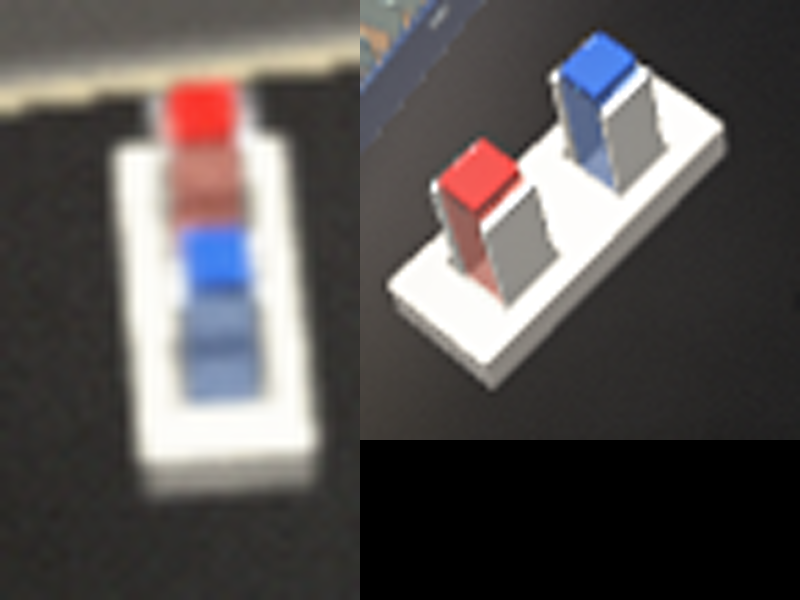

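The zooms show the lamp lens facing the photometer (+y side), and the red cell in the +y well. I've read the corner pixels and will triangulate.

```bash
cat > h.py <<'E'
import numpy as np,pickle
from scipy.optimize import least_squares
def ray(s,uv):
    K=s["K"];E=s["extrinsics"]
    d=np.array([(uv[0]-K[0,2])/K[0,0],-(uv[1]-K[1,2])/K[1,1],-1.])
    return E[:3,3],E[:3,:3]@d
def proj(s,P):
    E=s["extrinsics"];K=s["K"]
    p=(np.atleast_2d(P)-E[:3,3])@E[:3,:3]
    return np.c_[K[0,2]-K[0,0]*p[:,0]/p[:,2],K[1,2]+K[1,1]*p[:,1]/p[:,2]]
def tri(obs):
    A=np.zeros((3,3));b=np.zeros(3)
    for s,uv in obs:
        o,d=ray(s,uv);d=d/np.linalg.norm(d);M=np.eye(3)-np.outer(d,d);A+=M;b+=M@o
    return np.linalg.solve(A,b)
def onz(s,uv,z):
    o,d=ray(s,uv);return o+d*(z-o[2])/d[2]
def fit(pts,obs,x0):
    """pts model Nx3, obs list of (snap, idx, uv) -> x,y,yaw"""
    def w(q):
        c,s=np.cos(q[2]),np.sin(q[2]);return pts@np.array([[c,s,0],[-s,c,0],[0,0,1]])+[q[0],q[1],0]
    def f(q):
        P=w(q);return np.concatenate([(proj(s,P[i])[0]-uv) for s,i,uv in obs])
    r=least_squares(f,x0);return r.x,np.sqrt((r.fun**2).mean())
E
cat > m.py <<'E'
from h import *
d=pickle.load(open("s0.pkl","rb"));S=d["side"];C=d["scene"]
def cv(l,x0,y0,X0,Y0,s): return [((a-X0+.5)/s-.5+x0,(b-Y0+.5)/s-.5+y0) for a,b in l]
s1=lambda l:cv(l,205,170,0,0,300/70)
t1=lambda l:cv(l,230,130,300,0,5); b1=lambda l:cv(l,230,172,300,300,5)
s2=lambda l:cv(l,205,92,0,0,10); b2=lambda l:cv(l,140,255,360,0,5.5)
def box(a,b,z): return np.array([[a,-b,z],[a,b,z],[-a,b,z],[-a,-b,z]],float) # model x up in side (world +y): +x,right; left; bottom-left; bottom-right
# order: TR,TL,BL,BR in side view
O={"plate":(box(100,45,14),s1([(193,93),(55,90),(35,372),(184,377)]),b1([(338,497),(462,582),(715,397),(590,320)])),
"lamp":(box(30,22,82),s1([(194,432),(115,432),(110,524),(190,524)]),t1([(668,75),(718,112),(780,72),(720,42)])),
"redcap":(box(10,9.5,73),s2([(235,82),(165,82),(170,137),(238,137)]),b2([(440,175),(483,212),(520,172),(482,140)])),
"bluecap":(box(10,9.5,73),s2([(245,228),(178,228),(185,288),(250,288)]),b2([(560,75),(600,104),(637,68),(598,32)])),
"rack":(box(60,25,18),s2([(288,135),(112,150),(138,462),(318,455)]),b2([(388,285),(487,365),(727,128)])+[None])}
for n,(p,a,b) in O.items():
    T=np.array([tri([(S,a[i]),(C,b[i])]) for i in range(4) if b[i]]);
    obs=[(S,i,a[i]) for i in range(4)]+[(C,i,b[i]) for i in range(4) if b[i]]
    print(n,"tri z",T[:,2].round(1),"c",T.mean(0).round(1))
    for nm,o in(("all",obs),("S",obs[:4]),("C",obs[4:])):
        q,r=fit(p,o,[*T.mean(0)[:2],1.57]);print("  ",nm,q.round(3),"rms px",round(r,2))
E
python3 m.py
```

```text
plate tri z [12.7 15.9  9.2  9.8] c [528.5 -55.9  11.9]
   all [528.292 -55.85    1.357] rms px 0.74
   S [528.628 -56.573   1.363] rms px 0.15
   C [527.581 -54.695   1.35 ] rms px 0.95
lamp tri z [82.4 78.  78.5 78.8] c [ 517.9 -246.6   79.4]
   all [ 517.708 -246.426    1.363] rms px 1.04
   S [ 518.002 -247.217    1.369] rms px 0.9
   C [ 516.498 -243.361    1.351] rms px 1.03
redcap tri z [70.9 71.1 69.3 68.6] c [568.6 315.7  70. ]
   all [567.445 316.001   1.475] rms px 0.65
   S [568.276 313.131   1.448] rms px 0.25
   C [566.787 316.779   1.485] rms px 0.57
bluecap tri z [68.4 69.4 66.8 68.6] c [563.7 260.8  68.3]
   all [562.176 261.454   1.485] rms px 0.86
   S [563.178 256.969   1.464] rms px 0.27
   C [561.116 263.035   1.495] rms px 0.49
rack tri z [15.2 16.5 15.3] c [559.3 308.7  15.7]
   all [565.435 287.933   1.484] rms px 0.65
   S [566.331 285.52    1.484] rms px 0.58
   C [564.49 288.85   1.48] rms px 0.18
```

```bash
python3 - <<'E'
from h import *
d=pickle.load(open("s0.pkl","rb"));S=d["side"];C=d["scene"]
for z in(0,100,200,300): print(z,onz(S,(228,325),z).round(),onz(S,(300,345),z).round(),onz(C,(303,137),z).round(),onz(C,(365,140),z).round(),onz(C,(335,100),z).round())
E
echo '[[0,0,0,0,0,0.149],[0,0,0,0,0,0.149],[0,0,0,0,0,0.149],[0,0,0,0,0,0.149],[0,0,0,0,0,0.149]]' | python3 steer.py
echo '[[0,0,0,0,0,0.149],[0,0,0,0,0,0.149],[0,0,0,0,0,0.149],[0,0,0,0,0,0.149],[0,0,0,0,0,0.149]]' | python3 steer.py
```

```text
0 [ 475. -324.    0.] [ 638. -402.    0.] [ 605. -375.    0.] [ 427. -471.    0.] [ 613. -669.    0.]
100 [ 472. -351.  100.] [ 622. -422.  100.] [ 548. -235.  100.] [ 398. -316.  100.] [ 555. -483.  100.]
200 [ 470. -378.  200.] [ 606. -443.  200.] [492. -95. 200.] [ 369. -162.  200.] [ 498. -298.  200.]
300 [ 467. -405.  300.] [ 590. -463.  300.] [435.  45. 300.] [340.  -7. 300.] [ 440. -113.  300.]
t: 0.65
eef_pos: [150.5, 502.9, 231.1]
tcp_rot: [0.498, 0.867, -0.0, -0.0]
wrist_force: [0.7, -0.0, 0.2]
opening: 0.995
gripper_force: 0.0
t: 1.15
eef_pos: [150.5, 502.9, 231.0]
tcp_rot: [0.779, 0.627, -0.0, 0.0]
wrist_force: [0.5, 0.6, 0.9]
opening: 1.005
gripper_force: 0.0
```

```bash
echo '[[-20,16,0,0,0,0],[-38,30,0,0,0,0],[-38,30,0,0,0,0],[-38,30,0,0,0,0],[-38,30,0,0,0,0]]' | python3 steer.py >/dev/null
echo '[[-38,30,0,0,0,0],[-38,30,0,0,0,0],[-38,30,0,0,0,0],[-38,30,0,0,0,0],[-38,30,0,0,0,0]]' | python3 steer.py|head -3
echo '[[-38,30,0,0,0,0],[-38,30,0,0,0,0],[-38,30,0,0,0,0],[-38,30,0,0,0,0],[-38,30,0,0,0,0]]' | python3 steer.py >/dev/null
echo '[[-38,30,0,0,0,0],[-38,30,0,0,0,0],[-20,15,0,0,0,0],[-8,5,0,0,0,0],[0,0,0,0,0,0]]' | python3 steer.py
python3 - <<'E'
from rig import arm
import cv2,pickle
s=arm.snapshot("wrist");s["state"]=arm.state();pickle.dump(s,open("w1.pkl","wb"))
cv2.imwrite("pics/w1.png",cv2.resize(s["pixels"][:,:,::-1],(800,600),interpolation=cv2.INTER_CUBIC))
E
```

```text
t: 2.15
eef_pos: [355.1, 87.4, 231.4]
tcp_rot: [0.777, 0.629, 0.0, 0.0]
t: 3.15
eef_pos: [518.3, -246.5, 230.7]
tcp_rot: [0.778, 0.629, -0.0, -0.001]
wrist_force: [-0.7, -0.2, 0.2]
opening: 1.001
gripper_force: 0.0
```

View pics/w1.png

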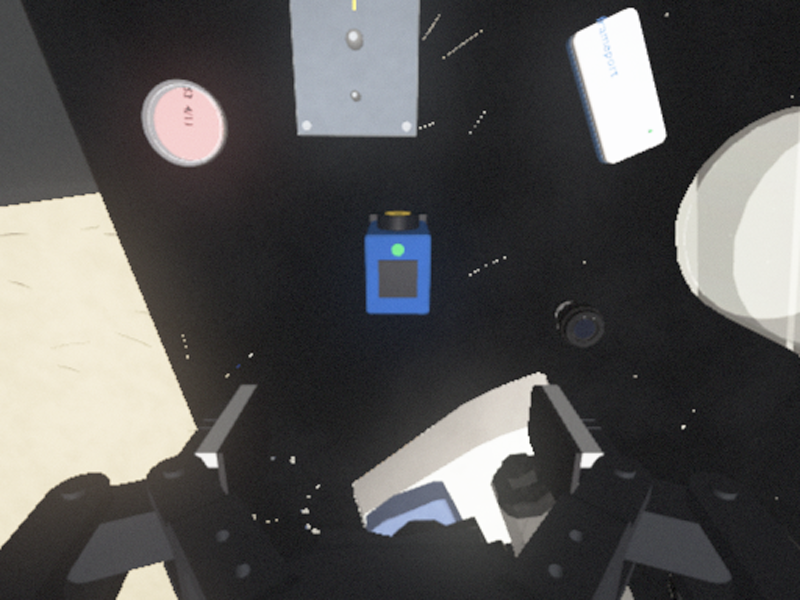

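The wrist view shows the lamp top at corners (366,235)–(430,313), aligned with the tool. The lens is at (398,215), and the plate edge is at (298,136)–(417,136) with pegs at (355,40) and (355,96).

```bash
cat > m2.py <<'E'
from h import *
from m import S,C,s1,t1
w=pickle.load(open("w1.pkl","rb"));k=lambda p:((p[0]+.5)/1.5625-.5,(p[1]+.5)/1.5625-.5)
L=[(430,235),(366,235),(366,313),(430,313)]
P=np.array([onz(w,k(p),82) for p in L]);print(P.round(1),P.mean(0))
print("wid",np.linalg.norm(P[0]-P[1]),np.linalg.norm(P[2]-P[3]),"len",np.linalg.norm(P[0]-P[3]),"yaw",np.arctan2(*(P[0]-P[3])[1::-1]),np.arctan2(*(P[1]-P[2])[1::-1]))
a=s1([(194,432),(115,432),(110,524),(190,524)]);b=t1([(668,75),(718,112),(780,72),(720,42)])
print("tri3",np.array([tri([(w,k(L[i])),(S,a[i]),(C,b[i])]) for i in range(4)]).round(1))
E0=np.array([onz(w,k(p),14) for p in [(298,136),(417,136)]]);print("edge",E0.round(1),np.arctan2(*(E0[1]-E0[0])[1::-1])+np.pi/2,E0.mean(0))
print("pegs z~28",[onz(w,k(p),28).round(1) for p in[(355,38),(355,95)]])
q=np.array([528.3,-55.9]);u=np.array([np.cos(1.36),np.sin(1.36)]);print("expected edge",q-100*u,"pegs",q-37*u,q-73*u)
E
python3 m2.py|tail -14
```

```text
C [564.49 288.85   1.48] rms px 0.18
[[ 542.5 -224.    82. ]
 [ 501.9 -215.3   82. ]
 [ 489.4 -267.7   82. ]
 [ 532.3 -276.9   82. ]] [ 516.546486   -246.00347985   82.        ]
wid 41.5413181831269 43.932704642285564 len 53.89024931424892 yaw 1.3804790243844027 1.3361070147897691
tri3 [[ 543.2 -224.9   82.4]
 [ 502.8 -215.4   78.4]
 [ 490.3 -268.5   79. ]
 [ 533.  -277.1   79.2]]
edge [[ 461.9 -143.    14. ]
 [ 549.1 -161.7   14. ]] 1.3587972106473478 [ 505.48571516 -152.3550058    14.        ]
pegs z~28 [array([519.8, -92. ,  28. ]), array([ 511.4, -126.3,   28. ])]
expected edge [ 507.37613341 -153.68646024] pegs [520.55816936 -92.08099029] [ 513.02557739 -127.28411598]
```

```bash
echo '[[0,-1,40,0,0,0],[0,0,45,0,0,0],[0,0,45,0,0,0],[0,0,40,0,0,0],[0,0,28,0,0,0]]' | python3 steer.py
echo '[[0,0,0,0,0,0],[0,0,0,0,0,0],[0,0,0,0,0,0],[0,0,0,0,0,0],[0,0,0,0,0,0]]' | python3 steer.py 0
echo '[[0,0,0,0,0,0],[0,0,0,0,0,0],[0,0,0,0,0,0],[0,0,0,0,0,0],[0,0,0,0,0,0]]' | python3 steer.py 0
```

```text
t: 3.7
eef_pos: [516.4, -243.7, 31.4]
tcp_rot: [0.777, 0.63, -0.0, -0.001]
wrist_force: [-0.2, -0.3, 0.7]
opening: 1.002
gripper_force: 0.0
t: 4.2
eef_pos: [518.5, -246.3, 35.7]
tcp_rot: [0.777, 0.629, 0.001, 0.002]
wrist_force: [0.0, 2.4, 8.7]
opening: 0.509
gripper_force: 62.4
t: 4.7
eef_pos: [518.5, -246.3, 35.7]
tcp_rot: [0.777, 0.629, 0.001, 0.002]
wrist_force: [0.3, 3.2, 7.1]
opening: 0.506
gripper_force: 62.4
```

```bash
echo '[[0,0,-10,0,0,0],[0,0,-20,0,0,0],[0,0,-20,0,0,0],[0,0,-10,0,0,0],[0,0,0,0,0,0]]' | python3 steer.py
echo '[[15,-6,0,0,0,0],[25,-12,0,0,0,0],[20,-9,0,0,0,0],[10,-4,0,0,0,0],[0,0,0,0,0,0]]' | python3 steer.py
echo '[[0,0,0,0,0,0],[0,0,0,0,0,0],[0,0,0,0,0,0]]' | python3 steer.py
python3 - <<'E'
from rig import arm
import cv2,pickle
s=arm.snapshot("wrist");s["state"]=arm.state();pickle.dump(s,open("w2.pkl","wb"))
cv2.imwrite("pics/w2.png",cv2.resize(s["pixels"][:,:,::-1],(800,600),interpolation=cv2.INTER_CUBIC))
print(s["extrinsics"].round(3).tolist())
E
```

```text
t: 5.2
eef_pos: [518.0, -246.4, 95.1]
tcp_rot: [0.777, 0.629, 0.0, 0.002]
wrist_force: [-0.6, 0.4, -2.9]
opening: 0.511
gripper_force: 61.6
t: 5.7
eef_pos: [501.4, -169.6, 92.9]
tcp_rot: [0.777, 0.63, -0.0, -0.001]
wrist_force: [-0.1, -1.3, -3.4]
opening: 0.509
gripper_force: 61.7
t: 6.0
eef_pos: [501.8, -171.7, 93.2]
tcp_rot: [0.778, 0.629, -0.0, 0.0]
wrist_force: [0.3, -0.7, -3.6]
opening: 0.507
gripper_force: 61.7
[[0.978, 0.2, 0.067, 517.728], [-0.21, 0.928, 0.307, -93.397], [-0.001, -0.314, 0.949, 235.935], [0.0, 0.0, 0.0, 1.0]]
```

View pics/w2.png

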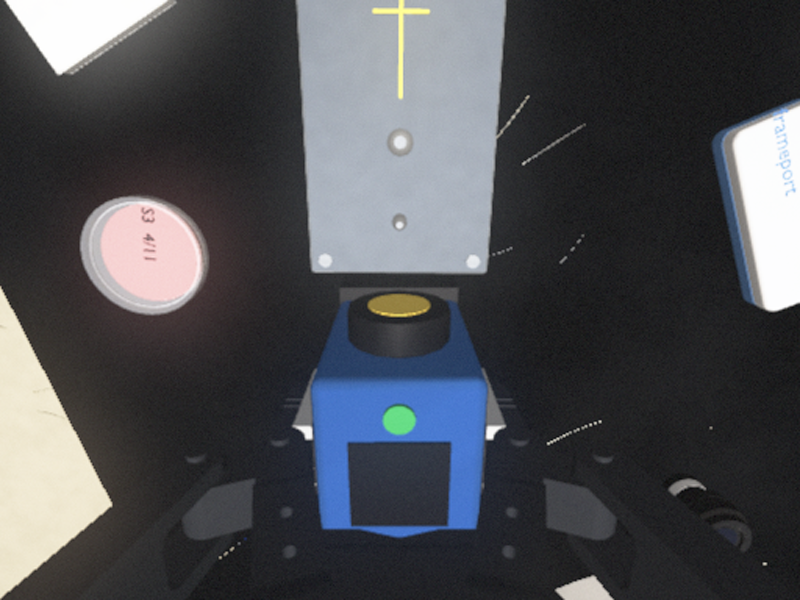

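The lamp is held squarely, with lens centre (399,306) and top front edge at row 380. The pegs are dead ahead, with tips at (400,142) and (400,221), and the yellow cross is at (401,11).

```bash
cat > m3.py <<'E'
from h import *
w=pickle.load(open("w2.pkl","rb"));k=lambda p:((p[0]+.5)/1.5625-.5,(p[1]+.5)/1.5625-.5)
t=w["state"]["eef_pos"];q=w["state"]["tcp_rot"];from scipy.spatial.transform import Rotation as R
M=R.from_quat(q).as_matrix();print(t,M.round(3).tolist())
b=t[2]-35.7
def T(n,p,z): print(n,((onz(w,k(p),z)-t)@M).round(1))
T("lens",(399,306),b+55);T("top front L",(314,380),b+82);T("top front R",(486,380),b+82);T("top back L",(321,528),b+82);T("top back R",(479,528),b+82)
T("foot front L",(340,290),b);T("foot front R",(458,290),b)
T("thick tip",(400,142),28);T("thin tip",(400,220),28);T("thick mid",(400,142),14)
T("cross",(401,11),14);T("cross base end",(401,98),14);T("edge L",(311,272),14);T("edge R",(489,272),14)
E
python3 m3.py
```

```text
[ 501.79053316 -171.63122477   93.15489348] [[0.209, 0.978, -0.0], [0.978, -0.209, -0.0], [-0.0, -0.0, -1.0]]
lens [ 36.7  -0.9 -19.3]
top front L [ 27.4 -21.2 -46.3]
top front R [ 27.4  19.9 -46.3]
top back L [-17.4 -22.  -46.3]
top back R [-17.4  20.7 -46.3]
foot front L [ 24.5 -25.3  35.7]
foot front R [24.5 23.5 35.7]
thick tip [82.7 -0.4 65.2]
thin tip [49.  -0.4 65.2]
thick mid [82.9 -0.4 79.2]
cross [1.358e+02 1.000e-01 7.920e+01]
cross base end [1.017e+02 1.000e-01 7.920e+01]
edge L [ 20.7 -45.5  79.2]
edge R [20.6 44.8 79.2]
```

```bash
echo '[[15,0,0,0,0,0],[25,0.4,0,0,0,0],[15,0,0,0,0,0],[8,0,0,0,0,0],[1.8,0,0,0,0,0]]' | python3 steer.py
echo '[[0,0,10,0,0,0],[0,0,10,0,0,0],[0,0,4,0,0,0],[0,0,0,0,0,0],[0,0,0,0,0,0]]' | python3 steer.py
```

```text
t: 6.55
eef_pos: [515.8, -106.9, 93.3]
tcp_rot: [0.777, 0.63, -0.0, 0.0]
wrist_force: [-0.2, -0.8, -3.0]
opening: 0.506
gripper_force: 61.7
t: 7.05
eef_pos: [515.7, -108.0, 69.2]
tcp_rot: [0.777, 0.629, -0.0, -0.0]
wrist_force: [0.3, 0.2, -2.9]
opening: 0.508
gripper_force: 61.7
```

```bash
echo '[[0,0,4,0,0,0],[0,0,3,0,0,0],[0,0,3,0,0,0],[0,0,0,0,0,0]]' | python3 steer.py
echo '[[0,0,3,0,0,0],[0,0,3,0,0,0],[0,0,2,0,0,0],[0,0,0,0,0,0]]' | python3 steer.py
```

```text
t: 7.45
eef_pos: [515.5, -107.8, 58.9]
tcp_rot: [0.777, 0.629, -0.0, -0.0]
wrist_force: [-0.4, -0.2, -2.3]
opening: 0.505
gripper_force: 61.7
t: 7.85
eef_pos: [515.7, -108.2, 51.1]
tcp_rot: [0.777, 0.629, -0.0, 0.0]
wrist_force: [1.0, -5.4, -4.5]
opening: 0.51
gripper_force: 61.5
```

```bash
echo '[[-0.5,0,1,0,0,0],[0,0,1,0,0,0],[0,0,1,0,0,0],[0,0,0,0,0,0]]' | python3 steer.py
```

```text
t: 8.25
eef_pos: [515.6, -108.3, 49.7]
tcp_rot: [0.777, 0.629, 0.0, 0.0]
wrist_force: [-6.0, -1.5, 13.9]
opening: 0.504
gripper_force: 63.5
```

```bash
echo '[[0,0,0,0,0,0],[0,0,0,0,0,0],[0,0,0,0,0,0],[0,0,0,0,0,0],[0,0,0,0,0,0]]' | python3 steer.py 1.0
echo '[[0,0,-10,0,0,0],[0,0,-30,0,0,0],[0,0,-40,0,0,0],[0,0,-45,0,0,0],[0,0,-40,0,0,0]]' | python3 steer.py
python3 - <<'E'
from rig import arm
import cv2,pickle,numpy as np
w=arm.snapshot("wrist");pickle.dump((w,arm.state()),open("w3.pkl","wb"))
b=arm.snapshot("scene")
im=np.zeros((600,800,3),np.uint8)
im[:600,:500]=cv2.resize(w["pixels"][:, 96:416,::-1],(500,600),interpolation=cv2.INTER_CUBIC)
im[:300,500:]=cv2.resize(b["pixels"][170:235,230:325,::-1],(300,300),interpolation=cv2.INTER_CUBIC)
cv2.imwrite("pics/w3.png",im)
E
```

```text
t: 8.75
eef_pos: [515.5, -108.1, 48.2]
tcp_rot: [0.777, 0.629, 0.0, -0.0]
wrist_force: [-0.7, 0.4, -0.1]
opening: 1.003
gripper_force: 0.0
t: 9.25
eef_pos: [515.4, -108.2, 216.3]
tcp_rot: [0.777, 0.629, 0.0, 0.001]
wrist_force: [1.4, 0.6, 0.4]
opening: 1.002
gripper_force: 0.0
```

View pics/w3.png

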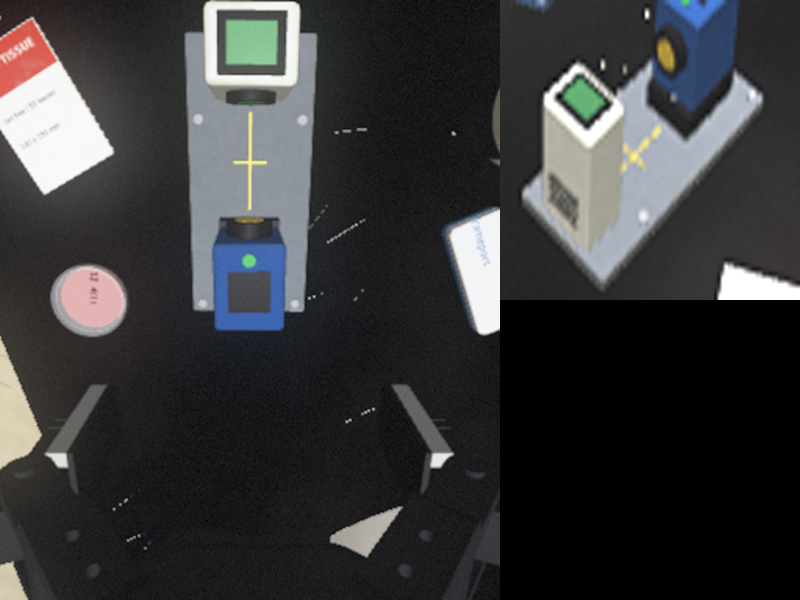

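The lamp is seated and square on the base: its lens at (250,222) faces the snout, and the cross is at (250,162). Now I'll move over the rack.

```bash
echo '[[20,-2,0,0,0,0],[45,-4,0,0,0,0],[48,-4,0,0,0,0],[48,-4,0,0,0,0],[48,-4,0,0,0,0]]' | python3 steer.py >/dev/null
echo '[[48,-4,0,0,0,0],[48,-4,0,0,0,0],[48,-4,0,0,0,0],[35,-4,0,0,0,0],[17,-3,0,0,0,0]]' | python3 steer.py 
echo '[[0,0,0,0,0,-0.06],[0,0,0,0,0,-0.064],[10,-1,0,0,0,0],[10,0,0,0,0,0],[0,0,0,0,0,0]]' | python3 steer.py
python3 - <<'E'
from rig import arm
import cv2,pickle
s=arm.snapshot("wrist");s["state"]=arm.state();pickle.dump(s,open("w4.pkl","wb"))
cv2.imwrite("pics/w4.png",cv2.resize(s["pixels"][:,:,::-1],(800,600),interpolation=cv2.INTER_CUBIC))
from h import *
d=pickle.load(open("s0.pkl","rb"))
print([onz(d["side"],p,z).round() for p in((250,104),(267,150)) for z in(0,30)])
E
```

```text
t: 10.35
eef_pos: [563.1, 298.5, 212.8]
tcp_rot: [0.777, 0.63, -0.0, -0.0]
wrist_force: [0.3, 0.2, -0.1]
opening: 1.0
gripper_force: 0.0
t: 10.85
eef_pos: [564.3, 317.0, 213.1]
tcp_rot: [0.737, 0.676, 0.0, -0.0]
wrist_force: [0.6, 0.3, -0.0]
opening: 1.005
gripper_force: 0.0
[array([654., 355.,   0.]), array([649., 331.,  30.]), array([673., 172.,   0.]), array([667., 152.,  30.])]
```

View pics/w4.png

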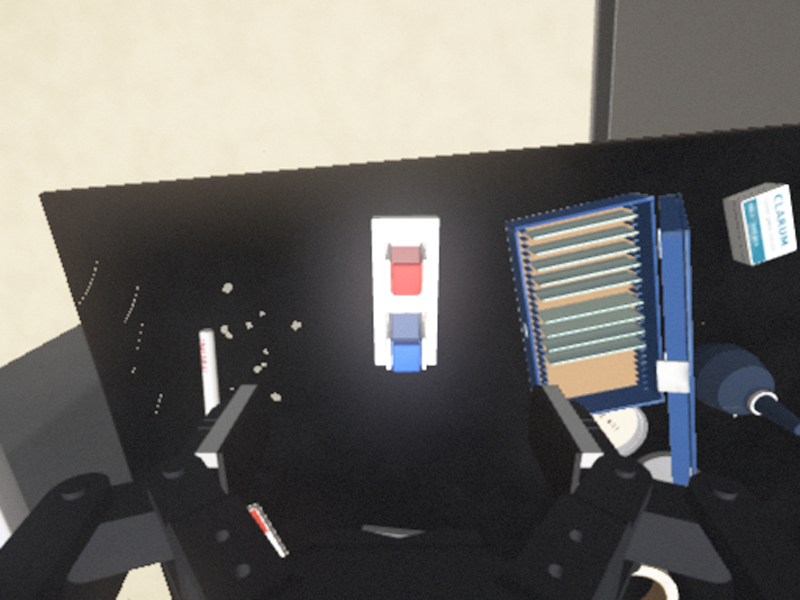

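The wrist view shows the rack at (373,217)–(439,366), the red cap's top at (391,263)–(423,294) and the blue cap's at (391,345)–(423,371). All are square to the tool.

```bash
cat > m4.py <<'E'
from h import *
from scipy.spatial.transform import Rotation as R
from m import S,C,s2,b2
w=pickle.load(open("w4.pkl","rb"));k=lambda p:((p[0]+.5)/1.5625-.5,(p[1]+.5)/1.5625-.5)
t=w["state"]["eef_pos"];M=R.from_quat(w["state"]["tcp_rot"]).as_matrix();print("yaw",np.arctan2(M[1,0],M[0,0]),t)
c=[(423,263),(391,263),(391,294),(423,294)]
T=lambda p,z:((onz(w,k(p),z)-t)@M).round(1)
P=np.array([T(p,73) for p in c]);print(P.tolist(),P.mean(0))
r=[(439,217),(373,217),(374,366),(437,366)];P=np.array([T(p,18) for p in r]);print(P.tolist(),P.mean(0))
a=s2([(235,82),(165,82),(170,137),(238,137)]);b=b2([(440,175),(483,212),(520,172),(482,140)])
X=np.array([tri([(w,k(c[i])),(S,a[i]),(C,b[i])]) for i in range(4)]);print(X.round(1).tolist(),((X.mean(0)-t)@M).round(1))
E
python3 m4.py|tail -4
python3 - <<'E'
import pickle,cv2
from h import *
w=pickle.load(open("w4.pkl","rb"));im=w["pixels"].astype(int)
m=((im[:,:,0]>150)&(im[:,:,1]<90)&(im[:,:,2]<90)).astype(np.uint8);m[:,300:]=0;m[:150]=0;m[200:]=0
ys,xs=np.nonzero(m);print(xs.min(),xs.max(),ys.min(),ys.max(),xs.mean(),ys.mean())
E
```

```text
yaw 1.4848584287246045 [564.35228112 316.33131763 213.0778844 ]
[[11.2, 14.2, 140.1], [11.3, -6.3, 140.1], [-9.6, -6.5, 140.1], [-9.7, 14.6, 140.1]] [  0.8   4.  140.1]
[[32.8, 28.6, 195.1], [32.9, -20.5, 195.1], [-89.8, -22.0, 195.1], [-89.8, 30.2, 195.1]] [-28.475   4.075 195.1  ]
[[579.8, 324.5, 70.3], [558.7, 327.0, 70.6], [557.5, 307.1, 70.1], [578.1, 304.5, 68.8]] [ -0.2   4.2 143.1]Traceback (most recent call last):
  File "<stdin>", line 5, in <module>
    return umr_minimum(a, axis, None, out, keepdims, initial, where)
ValueError: zero-size array to reduction operation minimum which has no identity
```

```bash
echo '[[0.3,2,0,0,0,0],[0,2,20,0,0,0],[0,0,45,0,0,0],[0,0,45,0,0,0],[0,0,30,0,0,0]]' | python3 steer.py
echo '[[0,0,25,0,0,0],[0,0,12,0,0,0],[0,0,6,0,0,0],[0,0,0,0,0,0],[0,0,0,0,0,0]]' | python3 steer.py
echo '[[0,0,0,0,0,0],[0,0,0,0,0,0],[0,0,0,0,0,0],[0,0,0,0,0,0],[0,0,0,0,0,0]]' | python3 steer.py .45
```

```text
t: 11.4
eef_pos: [567.6, 314.7, 70.1]
tcp_rot: [0.737, 0.676, -0.002, -0.001]
wrist_force: [-0.4, -0.7, 0.8]
opening: 1.004
gripper_force: 0.0
t: 11.9
eef_pos: [569.2, 315.7, 31.7]
tcp_rot: [0.737, 0.676, 0.001, 0.0]
wrist_force: [0.2, 0.3, -0.1]
opening: 0.995
gripper_force: 0.0
t: 12.4
eef_pos: [568.5, 315.6, 30.4]
tcp_rot: [0.737, 0.676, 0.0, 0.0]
wrist_force: [1.5, 0.0, 0.3]
opening: 0.455
gripper_force: 0.0
```

```bash
echo '[[0,0,0,0,0,0],[0,0,0,0,0,0],[0,0,0,0,0,0],[0,0,0,0,0,0],[0,0,0,0,0,0]]' | python3 steer.py 0
echo '[[0,0,-4,0,0,0],[0,0,-4,0,0,0],[0,0,-4,0,0,0],[0,0,-4,0,0,0],[0,0,0,0,0,0]]' | python3 steer.py
```

```text
t: 12.9
eef_pos: [568.6, 315.6, 30.5]
tcp_rot: [0.737, 0.676, 0.0, 0.0]
wrist_force: [-0.0, 1.1, 2.1]
opening: 0.321
gripper_force: 59.0
t: 13.4
eef_pos: [568.8, 315.6, 47.1]
tcp_rot: [0.737, 0.676, 0.001, 0.0]
wrist_force: [-0.4, 1.0, -1.5]
opening: 0.32
gripper_force: 59.0
```

```bash
echo '[[0,0,-15,0,0,0],[0,0,-35,0,0,0],[0,0,-40,0,0,0],[0,0,-30,0,0,0],[0,0,-15,0,0,0]]' | python3 steer.py
echo '[[-15,-0.5,0,0,0,0],[-30,-0.5,0,0,0,0],[-40,-1,0,0,0,0],[-45,-1,0,0,0,0],[-45,-1,0,0,0,0]]' | python3 steer.py >/dev/null
echo '[[-45,-1,0,0,0,0],[-45,-1,0,0,0,0],[-40,-1,0,0,0,0],[-30,-0.5,0,0,0,0],[-15,-0.5,0,0,0,0]]' | python3 steer.py
echo '[[-6,0,0,0,0,0.04],[0,0,0,0,0,0.05],[0,0,0,0,0,0.036],[0,0,0,0,0,0],[0,0,0,0,0,0]]' | python3 steer.py
python3 - <<'E'
from rig import arm
import cv2,pickle
s=arm.snapshot("wrist");s["state"]=arm.state();pickle.dump(s,open("w5.pkl","wb"))
cv2.imwrite("pics/w5.png",cv2.resize(s["pixels"][:,:,::-1],(800,600),interpolation=cv2.INTER_CUBIC))
E
```

```text
t: 13.9
eef_pos: [569.2, 315.9, 185.8]
tcp_rot: [0.737, 0.676, 0.002, 0.001]
wrist_force: [-0.3, -0.7, -1.1]
opening: 0.32
gripper_force: 59.1
t: 14.9
eef_pos: [530.3, -34.7, 182.2]
tcp_rot: [0.738, 0.675, 0.0, 0.001]
wrist_force: [0.1, 0.0, -1.5]
opening: 0.319
gripper_force: 59.1
t: 15.4
eef_pos: [530.1, -37.7, 181.4]
tcp_rot: [0.778, 0.629, 0.0, -0.0]
wrist_force: [-0.0, -0.3, -1.6]
opening: 0.321
gripper_force: 59.1
```

View pics/w5.png

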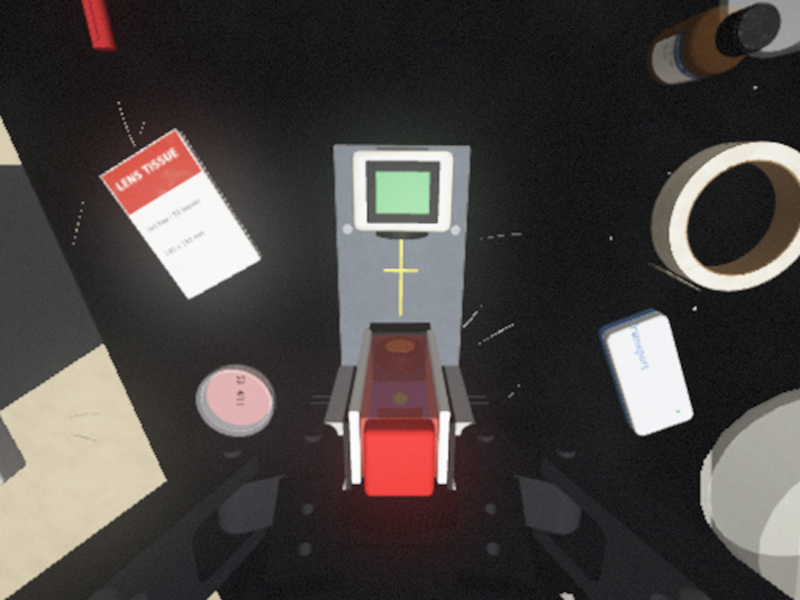

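The cell is held square. Its cap is at (365–433, 423–496), the cross is at (401,270), and the fingers touch only the frosted plates. Next I'll compute the final offset.

Run:
```python
from h import *
from scipy.spatial.transform import Rotation as R
w=pickle.load(open("w5.pkl","rb"));k=lambda p:((p[0]+.5)/1.5625-.5,(p[1]+.5)/1.5625-.5)
t=w["state"]["eef_pos"];M=R.from_quat(w["state"]["tcp_rot"]).as_matrix()
T=lambda p,z:((onz(w,k(p),z)-t)@M).round(1)
zc=t[2]-24.5+67
print(t,"cross",T((401,270),14),"cap",[T(p,zc).tolist() for p in((365,423),(433,423),(433,496),(365,496))])
```

```text
[530.05994303 -37.77580423 181.40156969] cross [ -1.2   0.4 167.4] cap [[13.2, -9.7, -42.5], [13.2, 7.8, -42.5], [-9.9, 8.3, -42.5], [-9.9, -10.2, -42.5]]
```

```bash
echo '[[-1.8,0.4,5,0,0,0],[0,0,15,0,0,0],[0,0,25,0,0,0],[0,0,25,0,0,0],[0,0,20,0,0,0]]' | python3 steer.py
echo '[[0,0,12,0,0,0],[0,0,9,0,0,0],[0,0,5,0,0,0],[0,0,2,0,0,0],[0,0,0,0,0,0]]' | python3 steer.py
echo '[[0,0,0,0,0,0],[0,0,0,0,0,0],[0,0,0,0,0,0],[0,0,0,0,0,0],[0,0,0,0,0,0]]' | python3 steer.py
python3 - <<'E'
from rig import arm
import cv2,pickle,numpy as np
w=arm.snapshot("wrist");a=arm.snapshot("side");b=arm.snapshot("scene")
im=np.zeros((600,800,3),np.uint8)
im[:600,:400]=cv2.resize(w["pixels"][84:384, 156:356,::-1],(400,600),interpolation=cv2.INTER_CUBIC)
im[:300,400:]=cv2.resize(b["pixels"][150:240,220:340,::-1],(400,300),interpolation=cv2.INTER_CUBIC)
im[300:,400:]=cv2.resize(a["pixels"][170:275,170:310,::-1],(400,300),interpolation=cv2.INTER_CUBIC)
cv2.imwrite("pics/w6.png",im)
E
```

```text
t: 15.95
eef_pos: [529.5, -40.1, 89.7]
tcp_rot: [0.778, 0.628, -0.0, -0.001]
wrist_force: [0.7, 0.3, -0.6]
opening: 0.319
gripper_force: 59.0
t: 16.45
eef_pos: [530.2, -40.4, 63.6]
tcp_rot: [0.778, 0.628, 0.0, 0.0]
wrist_force: [0.2, 0.2, -0.3]
opening: 0.323
gripper_force: 59.0
t: 16.95
eef_pos: [530.0, -40.3, 63.4]
tcp_rot: [0.778, 0.628, 0.0, 0.0]
wrist_force: [-0.9, 0.2, -0.5]
opening: 0.326
gripper_force: 59.0
```

View pics/w6.png

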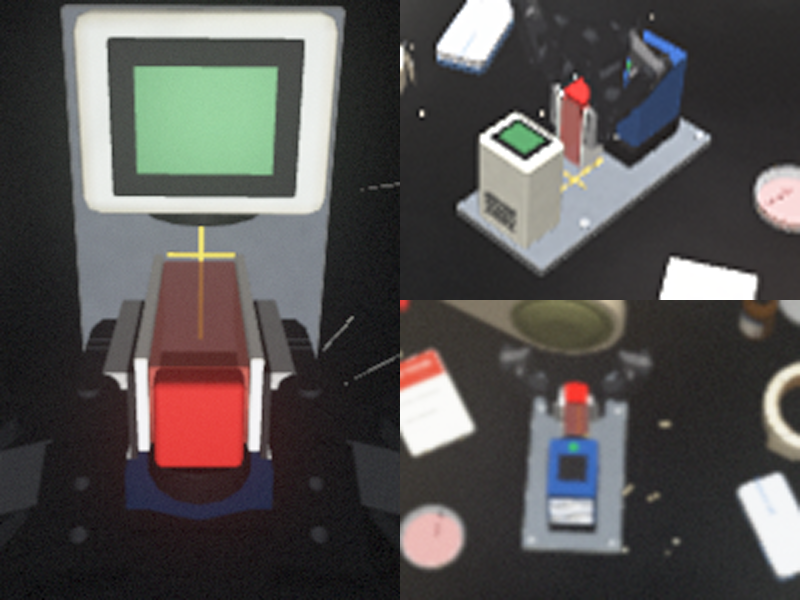

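The cell, with its cap at (200,418), hangs centred over the cross line between the lamp and the detector. It touches neither, the lamp is seated, and the bystanders are unmoved. I'm handing it in.

```bash
python3 -c "
from rig import arm
print(arm.close_job())"
```

```text
the job is handed in; nothing more can be done
None
```

I handed the job in with the lamp head seated and released, and the red-capped cell held upright and square in the middle of the beam, as the last pictures and arm readings showed; no verdict came back.

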